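Put the bonding tools back into their foam inlays

ROBOT

A 7-joint arm with a two-finger parallel gripper is mounted at the origin on a cart in front of the work surface, level with it; the furniture and walls round the work are solid. World frame = base frame: x ahead of the robot, y to its left, z up, the work surface at z = 0. Lengths are in m, angles in rad, forces in N, time in s.
With the tool pointing down it reaches from about 0.425 to 1.025 m from the base axis. Payload 3.6 kg.
Tool frame: the origin (TCP) lies midway between the tips of the shut fingers; the grasp point (between the pads) lies 19 mm behind it; z points along the fingers, y is the line along which they close (so a half turn about z gives the same grasp; the last joint's range is limited). The gripper opens to 85 mm and grips with 20 to 120 N. Pads are 22 mm wide; open, the fingers measure 114 mm over their backs; the gripper's body (76 mm by 85 mm) begins 54 mm behind the grasp point. The pads swing forward as they close: fully open they stand 13 mm farther back than shut.
Start: joints at [-1.323, 0.591, 0.048, 1.609, -0.033, 0.943, -0.034], TCP at [0.243, 0.683, 0.231] pointing down, gripper open.
Joint ranges: [-2.69, 2.69], [-0.47, 2.24], [-1.27, 1.36], [0.19, 2.51], [-1.53, 4.68], [0.08, 2.07], [-3.09, 3.09]. Speed limits (rad/s): [2.57, 2.57, 3.14, 3.14, 3.14, 3.14, 3.14].

INTERFACE

Orientations are given as a rotation vector (axis times angle).
In Python, from workcell import r gives the robot as it stands. The module is installed in compiled form; this text tells all that it offers.
- The arm moves only by the tool step_arm, never from a script. Its argument "increments" is a list of rows, each an object of numbers: "dx", "dy", "dz": the shift along the tool's x, y, z in cm; "yaw": the turn about the tool's z in degrees; "hand": the finger opening in cm, from 0 to 8.54. A call has 1 to 12 rows; each row shifts and turns the commanded pose from where the row before left it, along the tool's axes as they then stand; what a row does not reach is not made up. A row lasts 1/10 s, in which the tool goes at most 50 mm and 8.59 degrees, less where a joint would pass 70% of its speed; a pose out of reach is approached as far as the arm can. A call is refused whole if a number of a shift passes 5 or a number of a turn 8.59, either way. A call with a gripper value outside its range is refused whole. The fingers move at their own pace and stop on an object; "force" is the grip in N (left out, the last holds). Time passes only in rows, so rows that do not move let the fingers close. It gives the time, the measured TCP pose, the force, the opening and the grip force at its end, in the units of the state.
- r.observe(): the state, without advancing time (a new reading comes with each control period).
- r.capture(name): name is "scene" or "top" or "wrist"; returns (picture, depth): 400x640x3 uint8, red, green, blue; 400x640 float32, m along the optical axis (not along the pixel's ray), 0 where there is no reading.
- r.calibration(name): a dict with "mtx" (3x3 intrinsics, pixels), "R" (3x3) and "t" (3): a world point X has camera coordinates R X + t; the wrist camera has in their place "mount" (4x4, takes a point from camera to tool coordinates, whose origin is the TCP and whose axes are the flange's). Camera axes: x right, y down, z forward; pixel columns grow to the right and rows downward; lengths in m; the calibration is good to about 2 mm. A picture is of the moment at which its call begins: read the wrist's pose just before it. calibration takes no time and is no camera call.
- r.sign_off(): hands the job in; it is judged then, once.
The state is a dict: "time": time; "joint_pos": joint angles; "joint_vel": joint speeds; "effort": joint torques, N m; "tcp_pos": TCP position; "eef_rot": TCP orientation; "contact_force": force on the tool from outside, world axes, zero at the start; "moment": the same for the moment, N m; "grip_width": opening from 0.0 (shut) to 1.0 (fully open); "gripper_force": force on a finger pad.
Only numpy, scipy, OpenCV 4.12 (cv2) and the standard library are available. Lean on these libraries where they do the work, as an engineer would, in place of code of your own. Each camera call takes 0.05 s, during which the arm holds its last target. There are 200 camera calls.

TASK

The bonding tools lie mixed on the bench: put the dosing syringe, the black spudger, the aluminium alignment block and the loupe back into the foam inlays, each into the cut-out made in its own shape, so that a missing tool would show at once. Each must lie fully home on the blue floor of its cut-out, the syringe with its finger flange in the cross slot and the loupe upright as it stood. Leave the pack of wipes and the swab cup where they are.

Things in the scene. Friction and masses are not known exactly. Their poses are not given: they have to be found in the camera images.
- syringe_mid (a point): Dosing syringe lying flat, amber barrel, blue needle; 149 mm long, 20 mm high, 30 g. Point: middle of its length, on its axis, 10 mm above what it lies on. x runs from needle (-75 mm) to plunger (+74 mm), z up. The barrel, 18 mm thick, reaches from x = -50 to +40 mm: grip it across (along y). A finger flange 33 mm wide (y) stands at x = +41 mm.
- spudger_mid (a point): Black nylon spudger (flat prying stick) lying flat, 140 mm long (along its y), 11 mm wide (x), 8 mm high (z up). Point: its centre, 4 mm above what it lies on. 12 g. Either end may point either way in its cut-out.
- block_mid (a point): Aluminium alignment block, 80 mm long (its y), 36 mm wide (x), body 20 mm high (z up), with two short pins on top, near the ends, up to 32 mm. Point: centre of the 20 mm high body, 10 mm above what it stands on. 190 g. Either end may point either way in its cut-out.
- loupe_mid (a point): Black round magnifier loupe, 42 mm in diameter, 40 mm high, standing upright with its wider collar and lens up. Point: its centre, 20 mm above what it stands on; z up. 50 g.
- inlay_t_floor (a point): Foam inlay, 184 x 76 x 24 mm, fixed: charcoal top, cut-out 14 mm deep with blue floor 10 mm above the bench. Point: cut-out's centre, on the floor; x along the inlay, z up. For the syringe: slot 166 mm (x) by 32 mm (y), with a cross slot for the flange, 18 mm (x) by 48 mm (y), centred at x = +41 mm (plunger to +x). A finger notch 38 mm wide (x), also 14 mm deep, crosses the whole inlay along y at the centre.
- inlay_strip_floor (a point): Foam inlay, 184 x 76 x 24 mm, fixed: charcoal top, cut-out 14 mm deep with blue floor 10 mm above the bench. Point: cut-out's centre, on the floor; x along the inlay, z up. For the spudger: a plain narrow slot 156 mm long (x) and 26 mm wide (y). A finger notch 38 mm wide (x), also 14 mm deep, crosses the whole inlay along y at the centre.
- inlay_block_floor (a point): Foam inlay, 184 x 76 x 24 mm, fixed: charcoal top, cut-out 14 mm deep with blue floor 10 mm above the bench. Point: cut-out's centre, on the floor; x along the inlay, z up. For the alignment block: a rectangle 96 mm long (x) and 52 mm wide (y). A finger notch 38 mm wide (x), also 14 mm deep, crosses the whole inlay along y at the centre.
- inlay_round_floor (a point): Foam inlay, 184 x 76 x 24 mm, fixed: charcoal top, cut-out 14 mm deep with blue floor 10 mm above the bench. Point: cut-out's centre, on the floor; x along the inlay, z up. For the loupe: a round hole 58 mm across. A finger notch 34 mm wide (x), also 14 mm deep, crosses the whole inlay along y at the centre.
- wipes_pack: White pack of wipes, 90 x 110 x 24 mm, lying behind the tools; origin at the centre of its underside. A bystander, to be left alone.
- swab_cup: Steel cup with cotton swabs, 68 mm across, 127 mm high with the swabs, standing at the back; origin at the centre of its underside. A bystander, to be left alone.
There are look-alikes about, which are no part of the job. Leave any yellow look-alike of the part that bears loupe_mid alone.

How it is judged:
By the outcome, as a careful person would: the job done as asked, in the order asked, and still so for the second after the job is handed in, with the robot touching nothing.
It also fails if it takes over 96 s, if anything falls off the work surface, if the arm or the gripper's body presses on something with over 40 N, if the wrist force passes 120 N, or if a joint passes its speed limit or range.

## Working session

There is one attempt and no reset: what is moved stays moved. The work goes in short steps, Python scripts to look and compute and a tool call to move; the robot and the scene stay as the last step left them, time stands still between calls to the robot, and variables do not carry over. Pictures are saved under pics/ and viewed, at most 17 in all, crops included, and the job is handed in when it is done.

Besides the shell and the picture viewer there is one more tool, called after "Request:" by a JSON object that holds its "op" and its "data". step_arm: Moves the arm, as the interface text tells. Its arguments: {"type":"object","properties":{"increments":{"type":"array","items":{"type":"object","properties":{"dx":{"type":"number"},"dy":{"type":"number"},"dz":{"type":"number"},"yaw":{"type":"number"},"hand":{"type":"number"}}}},"force":{"type":"number"}},"required":["increments"]}

```bash
mkdir -p pics; cat > h.py <<'E'
from workcell import r
import numpy as np, cv2
from scipy.spatial.transform import Rotation as Ro
def cap(n,save=None):
    s=r.observe(); im,d=r.capture(n); c=r.calibration(n)
    if n=="wrist":
        T=np.eye(4);T[:3,:3]=Ro.from_rotvec(s["eef_rot"]).as_matrix();T[:3,3]=s["tcp_pos"]
        M=T@np.array(c["mount"]); Rc=M[:3,:3]; o=M[:3,3]
    else:
        Rc=np.array(c["R"]).T; o=-Rc@np.array(c["t"])
    if save: cv2.imwrite("pics/"+save+".png",im[:,:,::-1])
    return im,d,np.array(c["mtx"]),Rc,o
def ray(uv,K,Rc,o,z):
    uv=np.atleast_2d(uv).astype(float); p=np.c_[uv,np.ones(len(uv))]@np.linalg.inv(K).T@Rc.T
    return o+p*((z-o[2])/p[:,2:3])
def cloud(d,K,Rc,o):
    v,u=np.mgrid[:d.shape[0],:d.shape[1]]
    p=np.stack([u,v,np.ones_like(u)],-1)@np.linalg.inv(K).T*d[...,None]
    return p@Rc.T+o
E
python3 - <<'E'
from h import *
s=r.observe(); print(s)
print(Ro.from_rotvec(s["eef_rot"]).as_matrix().round(3))
for n in("top","scene"):
    im,d,K,R,o=cap(n,n+"0"); print(n,o.round(3),K[0,0],R[:,2].round(2))
    np.savez(n+".npz",im=im,d=d,K=K,R=R,o=o)
E
```

```text
{'time': 0.0, 'joint_pos': array([-1.32252491,  0.59212237,  0.04830082,  1.60984023, -0.03331478,
        0.94266485, -0.03370439]), 'joint_vel': array([0.00023291, 0.00157432, 0.00053359, 0.00078605, 0.00028061,
       0.0011341 , 0.00064882]), 'effort': array([-4.17030406e-04, -5.48702037e+01,  1.54623482e+00, -1.98120350e+01,
        9.30328737e-03,  8.91963544e-03, -2.89049680e-06]), 'tcp_pos': array([0.24270283, 0.68229343, 0.2301319 ]), 'eef_rot': array([-0.53409645, -3.09558851,  0.00347738]), 'contact_force': array([-0.95312525, -0.58758836, -0.25731496]), 'moment': array([ 0.06872901, -0.04853683,  0.01154863]), 'gripper_force': 0.0, 'grip_width': 0.9981192023221438}
[[-0.942  0.335 -0.001]
 [ 0.335  0.942 -0.002]
 [-0.    -0.002 -1.   ]]
top [0.393 0.016 1.401] 449.2329948916007 [ 0.11  0.02 -0.99]
scene [-0.105  0.457  0.429] 369.89509104991674 [ 0.77 -0.48 -0.43]
```

View pics/top0.png

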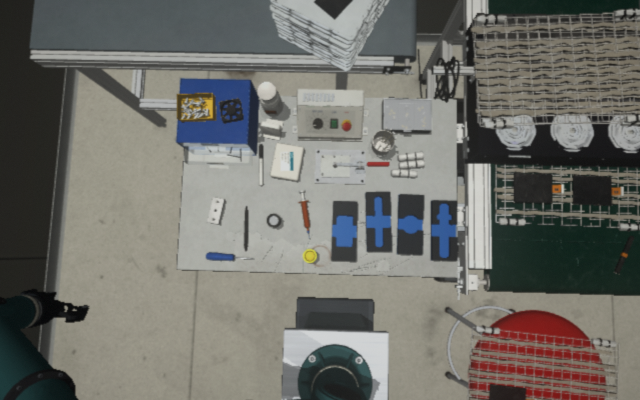

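View pics/scene0.png

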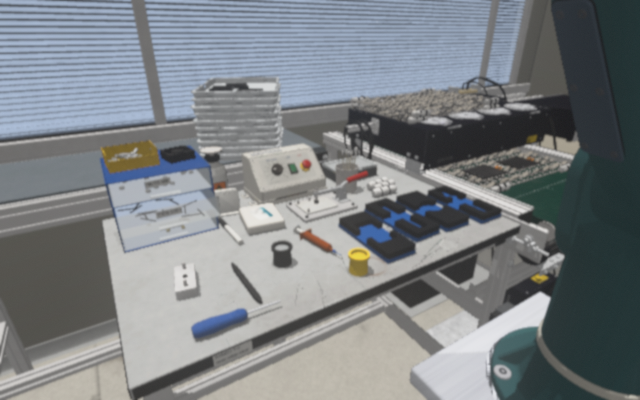

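The top view shows the block at (216,210), the spudger at (247,228), the loupe at (274,220), the syringe at (306,215) and the inlays at (345,232), (379,222), (410,225) and (443,230). Look-alikes: the yellow cup (311,257) for the loupe, the white pen (262,165) and blue screwdriver (222,257) for the spudger or syringe. By description I choose the black cup, the black stick, the amber syringe and the metal block. I'll check that in a close crop.

```bash
python3 - <<'E'
from h import *
f=np.load("top.npz"); im,d,K,R,o=[f[k] for k in("im","d","K","R","o")]
cv2.imwrite("pics/crop.png",cv2.resize(im[130:280,190:470],None,fx=2.85,fy=2.85,interpolation=cv2.INTER_CUBIC)[:,:,::-1])
P=cloud(d,K,R,o); hsv=cv2.cvtColor(im,cv2.COLOR_RGB2HSV)
print("bench z",[P[v,u].round(3).tolist() for u,v in((230,180),(290,250),(200,250),(460,190))])
def show(n,m,z):
    m=m.astype(np.uint8)
    k,l,st,c=cv2.connectedComponentsWithStats(m)
    for i in range(1,k):
        if st[i,4]<25: continue
        v,u=np.where(l==i); q=ray(np.c_[u,v],K,R,o,z)[:,:2].astype(np.float32)
        (cx,cy),wh,a=cv2.minAreaRect(q); mean=q.mean(0); w,V=np.linalg.eigh(np.cov((q-mean).T))
        ax=V[:,1]; zz=P[v,u,2]
        print(n,"px",c[i].round(0),"rect",round(cx,4),round(cy,4),np.round(wh,3),round(a,1),"mean",mean.round(4),"axis deg",np.degrees(np.arctan2(ax[1],ax[0])).round(1),"z",np.percentile(zz,[5,50,95]).round(3))
roi=np.zeros(d.shape,bool); roi[150:275,185:460]=1
H,S,V=[hsv[...,i].astype(int) for i in range(3)]
show("blue",roi&(H>100)&(H<125)&(S>120)&(V>90),.010)
roi[:,330:]=0; roi[:190]=0
show("dark",roi&(V<75),.004)
show("amber",roi&(H<14)&(S>100),.010)
show("white",roi&(V>215),.02)
show("yellow",roi&(H>20)&(H<35)&(S>120),.03)
E
```

```text
bench z [[0.603, 0.345, -0.002], [0.387, 0.147, 0.0], [0.38, 0.429, -0.003], [0.701, -0.609, -0.818]]
blue px [378. 221.] rect 0.4824 -0.1216 [0.152 0.071] 0.9 mean [ 0.483  -0.1233] axis deg -177.9 z [0.006 0.011 0.018]
blue px [443. 230.] rect 0.4598 -0.323 [0.074 0.163] 90.0 mean [ 0.4613 -0.3236] axis deg 179.5 z [0.005 0.011 0.018]
blue px [344. 231.] rect 0.4515 -0.0172 [0.096 0.071] 1.0 mean [ 0.4502 -0.0188] axis deg -179.4 z [0.006 0.011 0.016]
blue px [410. 224.] rect 0.4767 -0.2202 [0.056 0.071] 0.4 mean [ 0.4767 -0.2204] axis deg 88.0 z [0.006 0.011 0.016]
blue px [219. 256.] rect 0.3633 0.3634 [0.018 0.078] 1.5 mean [0.3623 0.3646] axis deg 87.3 z [0.017 0.022 0.028]
dark px [246. 228.] rect 0.4506 0.2864 [0.128 0.006] 2.6 mean [0.4512 0.2866] axis deg -178.2 z [0.004 0.009 0.013]
amber px [305. 214.] rect 0.4965 0.103 [0.088 0.016] 8.8 mean [0.4997 0.1032] axis deg -169.8 z [0.012 0.017 0.022]
yellow px [310. 256.] rect 0.3724 0.0846 [0.039 0.038] 46.8 mean [0.3723 0.0846] axis deg -136.6 z [0.03  0.037 0.043]
```

View pics/crop.png

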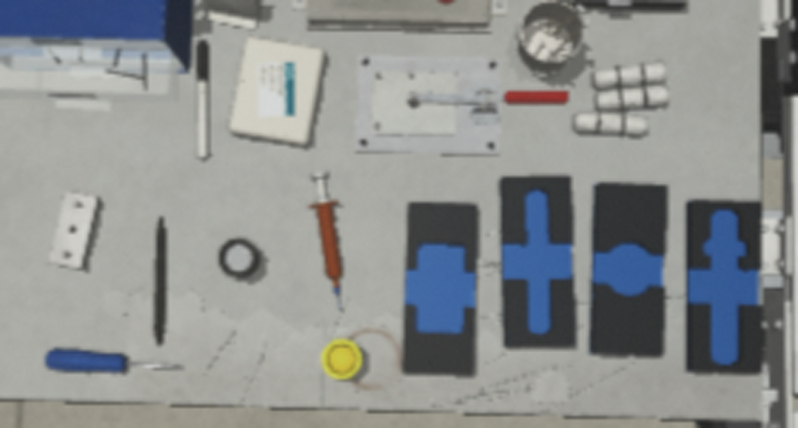

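The crop shows the tools as chosen: amber syringe with its needle toward the robot, black loupe (240,260), block with pins (75,230), spudger (160,280). The strip inlay is the second (538,262); the T inlay is the rightmost, with its cross slot at the far side (725,245). I'll move over the tools for a nearer measurement.

Request:
{"op": "step_arm", "data": {"increments": [{"yaw": -6.53,"dz": -2},{"yaw": -6.53,"dz": -3},{"yaw": -6.53,"dz": -3},{"dy": -4.5,"dx": -1.5,"dz": -2},{"dy": -4.5,"dx": -2},{"dy": -4.5,"dx": -2},{"dy": -4.5,"dx": -2},{"dy": -4.5,"dx": -2},{"dy": -4.5,"dx": -2},{"dy": -4.5,"dx": -2},{"dy": -4.5,"dx": -2},{"dy": -4.5,"dx": -2}]}}

```text
validation failed for argument at $.in...
```

Request:
{"op": "step_arm", "data": {"increments": [{"dy": -3,"dx": -1.5},{"dy": -2},{},{}]}}

```text
validation failed for argument at $.in...
```

```bash
python3 - <<'E'
from h import *
print(np.array(r.calibration("wrist")["mount"]).round(3))
im,d,K,R,o=cap("wrist","w1"); np.savez("w1.npz",im=im,d=d,K=K,R=R,o=o)
print(o.round(3),K[0,0])
for uv in((0,0),(639,0),(0,399),(639,399)): print(ray([uv],K,R,o,0).round(3))
E
```

```text
[[ 0.001 -0.953 -0.303  0.077]
 [ 1.     0.001  0.    -0.001]
 [ 0.    -0.303  0.953 -0.142]
 [ 0.     0.     0.     1.   ]]
[0.17  0.707 0.372] 305.6667861793942
[[-0.041  0.416  0.   ]]
[[0.186 1.055 0.   ]]
[[0.429 0.057 0.   ]]
[[0.772 1.032 0.   ]]
```

View pics/w1.png

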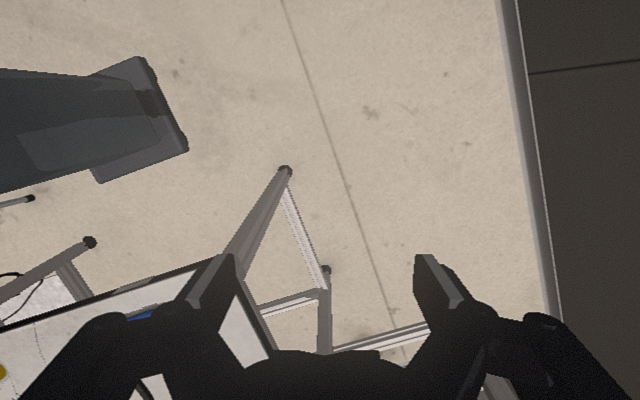

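The moves were refused, and this view only shows the floor beside the bench. A row may need every field, so I'll try that.

Request:
{"op": "step_arm", "data": {"increments": [{"dx": 0,"dy": 0,"dz": -2,"yaw": -6.53,"hand": 8.5},{"dx": 0,"dy": 0,"dz": -3,"yaw": -6.53,"hand": 8.5},{"dx": 0,"dy": 0,"dz": -3,"yaw": -6.53,"hand": 8.5},{"dx": -1.5,"dy": -4.5,"dz": -2,"yaw": 0,"hand": 8.5},{"dx": -2,"dy": -4.5,"dz": 0,"yaw": 0,"hand": 8.5},{"dx": -2,"dy": -4.5,"dz": 0,"yaw": 0,"hand": 8.5},{"dx": -2,"dy": -4.5,"dz": 0,"yaw": 0,"hand": 8.5},{"dx": -2,"dy": -4.5,"dz": 0,"yaw": 0,"hand": 8.5},{"dx": -2,"dy": -4.5,"dz": 0,"yaw": 0,"hand": 8.5},{"dx": -2,"dy": -4.5,"dz": 0,"yaw": 0,"hand": 8.5},{"dx": -2,"dy": -4.5,"dz": 0,"yaw": 0,"hand": 8.5},{"dx": -2,"dy": -4.5,"dz": 0,"yaw": 0,"hand": 8.5}], "force": 30}}

```text
time: 1.35
tcp_pos: [0.4179, 0.2773, 0.3307]
eef_rot: [-0.0, 3.142, 0.0]
contact_force: [0.9, 1.4, -0.6]
grip_width: 0.994
gripper_force: 0.0
```

Request:
{"op": "step_arm", "data": {"increments": [{"dx": -1.5,"dy": -4,"dz": 0,"yaw": 0,"hand": 8.5},{"dx": -1.5,"dy": -4,"dz": 0,"yaw": 0,"hand": 8.5},{"dx": 0,"dy": 0,"dz": 0,"yaw": 0,"hand": 8.5},{"dx": 0,"dy": 0,"dz": 0,"yaw": 0,"hand": 8.5}]}}

```text
time: 1.75
tcp_pos: [0.4478, 0.1983, 0.3307]
eef_rot: [-0.005, -3.141, -0.0]
contact_force: [0.0, 0.9, -0.2]
grip_width: 0.994
gripper_force: 0.0
```

```bash
python3 - <<'E'
from h import *
im,d,K,R,o=cap("wrist","w2"); np.savez("w2.npz",im=im,d=d,K=K,R=R,o=o)
print(o.round(3),r.observe()["tcp_pos"])
P=cloud(d,K,R,o); hsv=cv2.cvtColor(im,cv2.COLOR_RGB2HSV).astype(int); H,S,V=hsv[...,0],hsv[...,1],hsv[...,2]
def show(n,m,z):
    k,l,st,c=cv2.connectedComponentsWithStats(m.astype(np.uint8))
    for i in range(1,k):
        if st[i,4]<60: continue
        v,u=np.where(l==i); q=ray(np.c_[u,v],K,R,o,z)[:,:2].astype(np.float32)
        (cx,cy),wh,a=cv2.minAreaRect(q); w,E=np.linalg.eigh(np.cov(q.T)); ax=E[:,1]*np.sign(E[0,1])
        print(n,c[i].round(0),"rect",round(cx,4),round(cy,4),np.round(wh,3),round(a,1),"mean",q.mean(0).round(4),"ax",np.degrees(np.arctan2(ax[1],ax[0])).round(1),"z",np.percentile(P[v,u,2],[5,50,95]).round(3))
ok=(P[...,0]>.33)&(P[...,0]<.62)&(P[...,1]>-.0)&(P[...,1]<.45)&(P[...,2]<.05)
show("dark",ok&(V<70),.008)
show("amber",ok&((H<14)|(H>172))&(S>100)&(V>60),.010)
show("high",ok&(P[...,2]>.012),.02)
E
```

```text
[0.37  0.197 0.473] [0.447335   0.19984905 0.33064725]
dark [195. 117.] rect 0.3981 0.0064 [0.027 0.072] 89.7 mean [0.3935 0.0076] ax 4.8 z [0.013 0.023 0.025]
dark [205. 194.] rect 0.5115 0.0059 [0.025 0.075] 89.6 mean [0.5115 0.0072] ax -6.3 z [0.014 0.023 0.024]
amber [264. 188.] rect 0.4982 0.1009 [0.093 0.03 ] 11.1 mean [0.5011 0.1033] ax 10.0 z [0.011 0.016 0.018]
high [436.  95.] rect 0.364 0.3316 [0.145 0.023] 89.9 mean [0.3632 0.3544] ax 88.0 z [0.014 0.021 0.024]
high [242. 103.] rect 0.3744 0.0812 [0.046 0.042] 89.9 mean [0.3741 0.081 ] ax -89.5 z [0.032 0.036 0.04 ]
high [195. 117.] rect 0.3975 0.011 [0.026 0.073] 89.7 mean [0.3931 0.0121] ax 4.5 z [0.015 0.023 0.025]
high [265. 190.] rect 0.5009 0.1096 [0.088 0.031] 4.3 mean [0.5021 0.1059] ax 10.5 z [0.013 0.016 0.018]
high [325. 177.] rect 0.4816 0.1986 [0.043 0.044] 89.9 mean [0.4818 0.199 ] ax 1.5 z [0.032 0.036 0.04 ]
high [443. 190.] rect 0.5039 0.3803 [0.039 0.08 ] 79.6 mean [0.5028 0.3807] ax -10.3 z [0.016 0.019 0.022]
high [204. 196.] rect 0.5087 0.0107 [0.024 0.075] 89.4 mean [0.5106 0.0116] ax -5.6 z [0.015 0.023 0.025]
high [274. 227.] rect 0.5603 0.1185 [0.016 0.024] 86.8 mean [0.5642 0.1172] ax 8.9 z [0.012 0.013 0.018]
high [306. 255.] rect 0.611 0.1727 [0.088 0.02 ] 89.9 mean [0.6135 0.1669] ax 85.9 z [0.013 0.022 0.024]
```

View pics/w2.png

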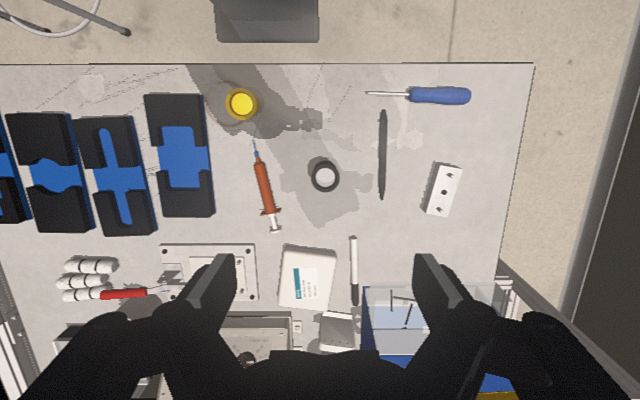

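The wrist view agrees: syringe (265,190), loupe (325,177), spudger (383,155), block (443,190), yellow look-alike (241,104). Measured heights and sizes match. Next is the syringe.

Request:
{"op": "step_arm", "data": {"increments": [{"dx": -2,"dy": -3.2,"dz": 2,"yaw": 0,"hand": 5},{"dx": -2,"dy": -3.2,"dz": 4,"yaw": 0,"hand": 5},{"dx": -1.9,"dy": -3.1,"dz": 4,"yaw": 0,"hand": 5},{"dx": 0,"dy": 0,"dz": 4,"yaw": -5,"hand": 5},{"dx": 0,"dy": 0,"dz": 4,"yaw": -5,"hand": 5},{"dx": 0,"dy": 0,"dz": 3,"yaw": 0,"hand": 5},{"dx": 0,"dy": 0,"dz": 0,"yaw": 0,"hand": 5},{"dx": 0,"dy": 0,"dz": 0,"yaw": 0,"hand": 5}]}}

```text
time: 2.6
tcp_pos: [0.5033, 0.1112, 0.1273]
eef_rot: [0.278, -3.128, -0.001]
contact_force: [0.5, -0.4, -0.4]
grip_width: 0.585
gripper_force: 0.0
```

```bash
cat >> h.py <<'E'
def comps(n,m,z,K,R,o,P,mn=60):
    s=r.observe(); Rt=Ro.from_rotvec(s["eef_rot"]).as_matrix(); t=s["tcp_pos"]
    k,l,st,c=cv2.connectedComponentsWithStats(m.astype(np.uint8))
    for i in range(1,k):
        if st[i,4]<mn: continue
        v,u=np.where(l==i); q=ray(np.c_[u,v],K,R,o,z)[:,:2].astype(np.float32)
        (cx,cy),wh,a=cv2.minAreaRect(q); w,E=np.linalg.eigh(np.cov(q.T)); ax=E[:,1]*np.sign(E[0,1])
        rel=Rt.T@(np.array([cx,cy,z])-t)*100
        print(n,c[i].round(0),"rect",round(cx,4),round(cy,4),np.round(wh,3),round(a,1),"mean",q.mean(0).round(4),"ax",np.degrees(np.arctan2(ax[1],ax[0])).round(1),"z",np.percentile(P[v,u,2],[5,50,95]).round(3),"tool cm",rel.round(2))
E
python3 - <<'E'
from h import *
im,d,K,R,o=cap("wrist","w3"); s=r.observe(); print(s["tcp_pos"],Ro.from_rotvec(s["eef_rot"]).as_matrix()[:2,:2].round(3))
P=cloud(d,K,R,o); hsv=cv2.cvtColor(im,cv2.COLOR_RGB2HSV).astype(int); H,S,V=hsv[...,0],hsv[...,1],hsv[...,2]
comps("amber",((H<14)|(H>172))&(S>100)&(V>60)&(P[...,2]<.05),.010,K,R,o,P)
comps("blue",(H>95)&(H<125)&(S>100)&(V>60)&(P[...,2]<.05)&(P[...,1]>.05),.008,K,R,o,P,20)
E
```

```text
[0.50422078 0.1111172  0.12831462] [[-0.984 -0.176]
 [-0.176  0.984]]
amber [316. 191.] rect 0.503 0.1029 [0.085 0.032] 10.1 mean [0.5043 0.1032] ax 11.2 z [0.012 0.016 0.018] tool cm [ 0.28 -0.79 11.83]
blue [628.  72.] rect 0.3652 0.3288 [0.026 0.021] 27.5 mean [0.3628 0.3303] ax 52.3 z [0.009 0.017 0.022] tool cm [ 9.88 23.86 12.03]
blue [338. 335.] rect 0.6552 0.1527 [0.009 0.007] 10.8 mean [0.654  0.1525] ax 55.3 z [0.023 0.024 0.024] tool cm [-15.58   1.43  12.06]
blue [335. 342.] rect 0.6651 0.1513 [0.005 0.01 ] 74.9 mean [0.6647 0.1511] ax -15.0 z [0.023 0.024 0.025] tool cm [-16.52   1.12  12.06]
blue [336. 349.] rect 0.6734 0.154 [0.006 0.013] 55.3 mean [0.6735 0.1533] ax -31.8 z [0.023 0.024 0.025] tool cm [-17.38   1.24  12.06]
blue [438. 382.] rect 0.699 0.2748 [0.03  0.042] 84.1 mean [0.698  0.2739] ax 10.4 z [0.002 0.015 0.034] tool cm [-22.03  12.69  12.08]
```

View pics/w3.png

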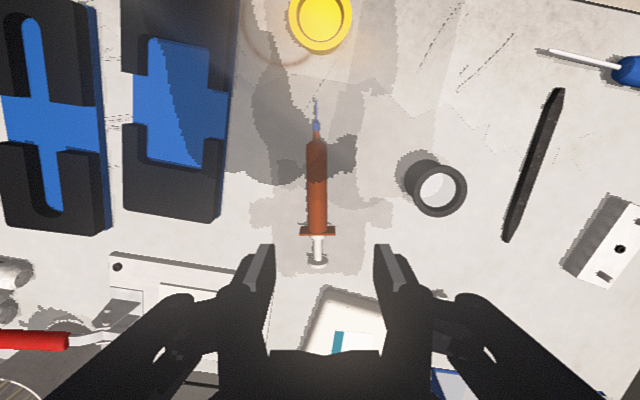

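The syringe is lined up with the tool, barrel centred at (316,191). It needs a small shift sideways, then descend and grip.

Request:
{"op": "step_arm", "data": {"increments": [{"dx": -0.1,"dy": -0.4,"dz": 1,"yaw": 0,"hand": 5},{"dx": 0,"dy": -0.35,"dz": 2,"yaw": 0,"hand": 5},{"dx": 0,"dy": 0,"dz": 3,"yaw": 0,"hand": 5},{"dx": 0,"dy": 0,"dz": 3,"yaw": 0,"hand": 5},{"dx": 0,"dy": 0,"dz": 2,"yaw": 0,"hand": 5},{"dx": 0,"dy": 0,"dz": 1,"yaw": 0,"hand": 5},{"dx": 0,"dy": 0,"dz": 0,"yaw": 0,"hand": 4},{"dx": 0,"dy": 0,"dz": 0,"yaw": 0,"hand": 1},{"dx": 0,"dy": 0,"dz": 0,"yaw": 0,"hand": 1},{"dx": 0,"dy": 0,"dz": 0,"yaw": 0,"hand": 1},{"dx": 0,"dy": 0,"dz": 0,"yaw": 0,"hand": 1},{"dx": 0,"dy": 0,"dz": 0,"yaw": 0,"hand": 1}], "force": 25}}

```text
time: 3.85
tcp_pos: [0.5067, 0.1026, 0.0086]
eef_rot: [-0.274, 3.127, 0.001]
contact_force: [-0.6, -0.2, 7.8]
grip_width: 0.196
gripper_force: 25.1
```

Request:
{"op": "step_arm", "data": {"increments": [{"dx": 0,"dy": 0,"dz": -1,"yaw": 0,"hand": 1},{"dx": 0,"dy": 0,"dz": -3,"yaw": 0,"hand": 1},{"dx": 0,"dy": 0,"dz": -4,"yaw": 0,"hand": 1},{"dx": 0,"dy": 0,"dz": -4,"yaw": 0,"hand": 1},{"dx": 0,"dy": 0,"dz": -2,"yaw": 5,"hand": 1},{"dx": 0,"dy": -1,"dz": 0,"yaw": 5,"hand": 1},{"dx": 0,"dy": -3,"dz": 0,"yaw": 0,"hand": 1},{"dx": 0.5,"dy": -4,"dz": 0,"yaw": 0,"hand": 1},{"dx": 1,"dy": -4,"dz": 0,"yaw": 0,"hand": 1},{"dx": 1,"dy": -4,"dz": 0,"yaw": 0,"hand": 1},{"dx": 1,"dy": -4,"dz": 0,"yaw": 0,"hand": 1},{"dx": 1,"dy": -4,"dz": 0,"yaw": 0,"hand": 1}]}}

```text
time: 5.05
tcp_pos: [0.4607, -0.1389, 0.148]
eef_rot: [-0.001, 3.141, 0.0]
contact_force: [0.9, -0.0, -0.4]
grip_width: 0.199
gripper_force: 24.5
```

Request:
{"op": "step_arm", "data": {"increments": [{"dx": 0,"dy": -4,"dz": 0,"yaw": 0,"hand": 1},{"dx": 0,"dy": -4,"dz": 0,"yaw": 0,"hand": 1},{"dx": 0,"dy": -4,"dz": 0,"yaw": 0,"hand": 1},{"dx": 0,"dy": -3,"dz": 0,"yaw": 0,"hand": 1},{"dx": 0,"dy": -2,"dz": 0,"yaw": 0,"hand": 1},{"dx": 0,"dy": -1,"dz": 0,"yaw": 0,"hand": 1},{"dx": 0,"dy": 0,"dz": 0,"yaw": 0,"hand": 1},{"dx": 0,"dy": 0,"dz": 0,"yaw": 0,"hand": 1}]}}

```text
time: 5.85
tcp_pos: [0.4615, -0.316, 0.1474]
eef_rot: [0.002, -3.141, -0.002]
contact_force: [-0.5, -0.1, -0.6]
grip_width: 0.199
gripper_force: 24.5
```

```bash
python3 - <<'E'
from h import *
im,d,K,R,o=cap("wrist","w4"); s=r.observe(); print(s["tcp_pos"],Ro.from_rotvec(s["eef_rot"]).as_matrix()[:2,:2].round(3),K[0,2])
P=cloud(d,K,R,o); hsv=cv2.cvtColor(im,cv2.COLOR_RGB2HSV).astype(int); H,S,V=hsv[...,0],hsv[...,1],hsv[...,2]
comps("amber",((H<14)|(H>172))&(S>100)&(V>60)&(P[...,1]<-.2),s["tcp_pos"][2]+.004,K,R,o,P)
comps("blue",(H>95)&(H<125)&(S>100)&(V>60)&(P[...,2]<.05),.010,K,R,o,P,100)
E
```

```text
[ 0.46167086 -0.31557724  0.14735356] [[-1.    -0.002]
 [-0.002  1.   ]] 324.01960444936356
amber [324. 245.] rect 0.4534 -0.3173 [0.096 0.027] 0.0 mean [ 0.4542 -0.3171] ax -0.3 z [0.15  0.155 0.157] tool cm [ 0.83 -0.17 -0.4 ]
blue [613. 178.] rect 0.4523 -0.0354 [0.061 0.182] 89.7 mean [ 0.4547 -0.0445] ax 10.7 z [0.001 0.009 0.011] tool cm [ 0.87 28.   13.78]
blue [304. 158.] rect 0.4466 -0.3421 [0.037 0.139] 80.6 mean [ 0.4357 -0.3359] ax -11.5 z [0.008 0.009 0.011] tool cm [ 1.51 -2.67 13.73]
blue [330. 118.] rect 0.3981 -0.3115 [0.031 0.004] 0.6 mean [ 0.3985 -0.3118] ax 2.7 z [0.008 0.01  0.011] tool cm [ 6.35  0.4  13.74]
blue [519. 205.] rect 0.4834 -0.1265 [0.182 0.079] 2.3 mean [ 0.4814 -0.1281] ax 4.6 z [0.003 0.009 0.011] tool cm [-2.23 18.88 13.76]
blue [350. 188.] rect 0.4639 -0.2941 [0.035 0.015] 1.9 mean [ 0.4631 -0.2927] ax 1.7 z [0.008 0.009 0.011] tool cm [-0.24  2.12 13.74]
blue [422. 205.] rect 0.4806 -0.2233 [0.054 0.079] 2.9 mean [ 0.48   -0.2222] ax -87.4 z [0.008 0.009 0.011] tool cm [-1.92  9.21 13.75]
```

View pics/w4.png

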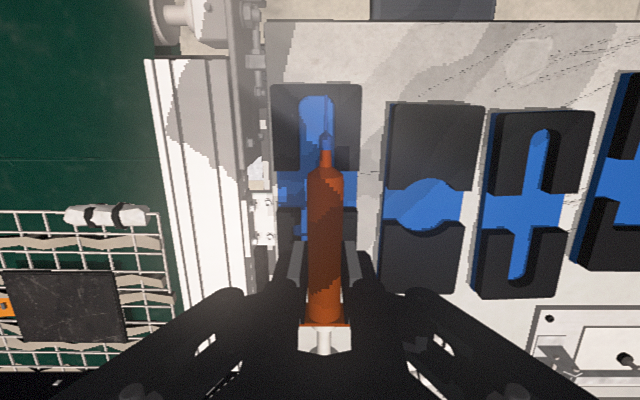

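The syringe is held straight over the T inlay at (324,245), with the slot at (316,105) and the notch at (285,188). I'll measure the slot edges.

```bash
python3 - <<'E'
from h import *
im,d,K,R,o=cap("wrist"); P=cloud(d,K,R,o)
f=np.load("top.npz")
for n,(im,d,K,R,o) in dict(w=(im,d,K,R,o),top=[f[k] for k in("im","d","K","R","o")]).items():
    P=cloud(d,K,R,o); hsv=cv2.cvtColor(im,cv2.COLOR_RGB2HSV).astype(int); H,S,V=hsv[...,0],hsv[...,1],hsv[...,2]
    b=(H>95)&(H<125)&(S>100)&(V>50)&(P[...,2]<.02)&(P[...,1]<-.27)&(P[...,1]>-.38)&(P[...,0]<.6)&(P[...,0]>.3)
    v,u=np.where(b); q=ray(np.c_[u,v],K,R,o,.010)
    for lo in np.arange(.36,.56,.0125):
        m=(q[:,0]>=lo)&(q[:,0]<lo+.0125)
        if m.sum()>3: print(n,lo.round(4),"y",np.percentile(q[m,1],[1,99]).round(4))
    for y in(-.355,-.35,-.345,-.30,-.295,-.29):
        m=abs(q[:,1]-y)<.0025
        if m.sum()>3: print(n,"at y",y,"x",np.percentile(q[m,0],[1,99]).round(4),np.percentile(q[m,0],[1,99]).mean().round(4))
    t=(P[...,2]>.019)&(P[...,2]<.03)&(P[...,1]<-.265)&(P[...,1]>-.4)&(P[...,0]<.6)&(P[...,0]>.33)&(V<80)
    v,u=np.where(t); q=ray(np.c_[u,v],K,R,o,.024); print(n,"top rect",cv2.minAreaRect(q[:,:2].astype(np.float32)))
E
```

```text
w 0.3725 y [-0.3369 -0.312 ]
w 0.385 y [-0.3388 -0.3098]
w 0.3975 y [-0.3383 -0.3097]
w 0.41 y [-0.3394 -0.3096]
w 0.4225 y [-0.3397 -0.3085]
w 0.435 y [-0.358  -0.2903]
w 0.4475 y [-0.3608 -0.2873]
w 0.46 y [-0.3606 -0.2871]
w 0.4725 y [-0.3609 -0.2867]
w 0.485 y [-0.3401 -0.3341]
w 0.4975 y [-0.3473 -0.3343]
w 0.51 y [-0.345  -0.3345]
w at y -0.355 x [0.4469 0.4774] 0.4622
w at y -0.35 x [0.4469 0.4795] 0.4632
w at y -0.345 x [0.4469 0.511 ] 0.479
w at y -0.3 x [0.4468 0.4689] 0.4579
w at y -0.295 x [0.4468 0.4814] 0.4641
w at y -0.29 x [0.4468 0.4814] 0.4641
w top rect ((0.4587545096874237, -0.324217826128006), (0.1340218037366867, 0.07441665232181549), 0.1018017902970314)
top 0.3725 y [-0.3379 -0.3142]
top 0.385 y [-0.3399 -0.3136]
top 0.3975 y [-0.338  -0.3136]
top 0.41 y [-0.3411 -0.3137]
top 0.4225 y [-0.3381 -0.3118]
top 0.435 y [-0.3596 -0.2882]
top 0.4475 y [-0.3597 -0.2862]
top 0.46 y [-0.3597 -0.2862]
top 0.4725 y [-0.3598 -0.2862]
top 0.485 y [-0.3462 -0.3047]
top 0.4975 y [-0.3477 -0.3047]
top 0.51 y [-0.3435 -0.3139]
top 0.5225 y [-0.3386 -0.314 ]
top 0.535 y [-0.3387 -0.3147]
top at y -0.355 x [0.4431 0.4793] 0.4612
top at y -0.35 x [0.4437 0.5069] 0.4753
top at y -0.345 x [0.4429 0.5098] 0.4764
top at y -0.3 x [0.4417 0.4786] 0.4602
top at y -0.295 x [0.442  0.4781] 0.46
top at y -0.29 x [0.4422 0.4784] 0.4603
top top rect ((0.46011483669281006, -0.3240315020084381), (0.0756281167268753, 0.18283624947071075), 89.94908905029297)
```

Request:
{"op": "step_arm", "data": {"increments": [{"dx": 0,"dy": -0.35,"dz": 1,"yaw": 0,"hand": 1},{"dx": 0,"dy": -0.35,"dz": 2,"yaw": 0,"hand": 1},{"dx": 0,"dy": 0,"dz": 3,"yaw": 0,"hand": 1},{"dx": 0,"dy": 0,"dz": 2.5,"yaw": 0,"hand": 1},{"dx": 0,"dy": 0,"dz": 2,"yaw": 0,"hand": 1},{"dx": 0,"dy": 0,"dz": 1,"yaw": 0,"hand": 1},{"dx": 0,"dy": 0,"dz": 0.7,"yaw": 0,"hand": 1},{"dx": 0,"dy": 0,"dz": 0.5,"yaw": 0,"hand": 1},{"dx": 0,"dy": 0,"dz": 0,"yaw": 0,"hand": 1},{"dx": 0,"dy": 0,"dz": 0,"yaw": 0,"hand": 1}]}}

```text
time: 6.95
tcp_pos: [0.4607, -0.3231, 0.0202]
eef_rot: [0.002, -3.14, -0.003]
contact_force: [-2.6, 2.6, -3.9]
grip_width: 0.198
gripper_force: 24.6
```

Request:
{"op": "step_arm", "data": {"increments": [{"dx": 0,"dy": 0,"dz": 0,"yaw": 0,"hand": 2.5},{"dx": 0,"dy": 0,"dz": 0,"yaw": 0,"hand": 3.5},{"dx": 0,"dy": 0,"dz": 0,"yaw": 0,"hand": 4},{"dx": 0,"dy": 0,"dz": -1,"yaw": 0,"hand": 4},{"dx": 0,"dy": 0,"dz": -2,"yaw": 0,"hand": 4},{"dx": 0,"dy": 0,"dz": -4,"yaw": 0,"hand": 4},{"dx": 0,"dy": 0,"dz": -4,"yaw": 0,"hand": 5},{"dx": 0,"dy": 0,"dz": -4,"yaw": 0,"hand": 5},{"dx": 0,"dy": 0,"dz": -3,"yaw": 0,"hand": 5},{"dx": 0,"dy": 0,"dz": 0,"yaw": 0,"hand": 5}]}}

```text
time: 7.95
tcp_pos: [0.4645, -0.3268, 0.2059]
eef_rot: [0.001, 3.132, -0.009]
contact_force: [0.1, -0.1, 1.0]
grip_width: 0.585
gripper_force: 0.0
```

```bash
python3 - <<'E'
from h import *
im,d,K,R,o=cap("wrist","w5"); P=cloud(d,K,R,o); hsv=cv2.cvtColor(im,cv2.COLOR_RGB2HSV).astype(int); H,S,V=hsv[...,0],hsv[...,1],hsv[...,2]
print(r.observe()["tcp_pos"])
comps("amber",((H<14)|(H>172))&(S>100)&(V>60)&(P[...,1]<-.27)&(P[...,0]<.6)&(P[...,2]<.06),.020,K,R,o,P)
t=np.load("top.npz")
f=dict(t)
im,d,K,R,o=cap("top"); P=cloud(d,K,R,o); V=im.max(2)
comps("dark",(V<80)&(P[...,1]>.22)&(P[...,1]<.33)&(P[...,0]<.54)&(P[...,0]>.37),.006,K,R,o,P)
E
```

```text
[ 0.46319359 -0.32577856  0.20361806]
amber [329. 177.] rect 0.4673 -0.3236 [0.062 0.032] 0.1 mean [ 0.47   -0.3237] ax 2.0 z [0.024 0.027 0.029] tool cm [-0.3   0.28 18.36]
dark [246. 228.] rect 0.4505 0.286 [0.127 0.006] 2.6 mean [0.4509 0.2862] ax 1.9 z [0.005 0.009 0.013] tool cm [ 1.21 61.12 19.49]
```

View pics/w5.png

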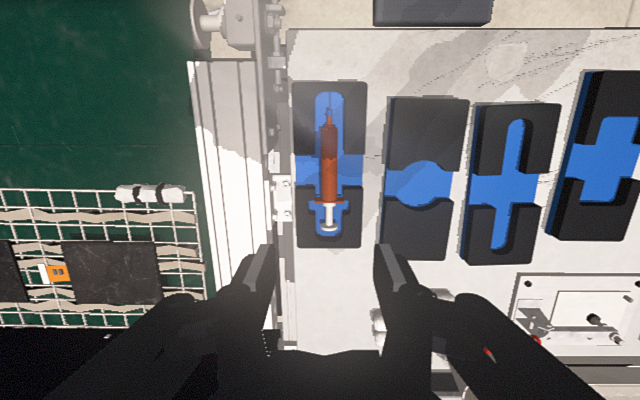

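The syringe lies home: barrel (329,165), flange in the cross slot (329,205), top at 27–29 mm. Next is the spudger.

Request:
{"op": "step_arm", "data": {"increments": [{"dx": 0,"dy": 2,"dz": 0,"yaw": 0,"hand": 4},{"dx": 0,"dy": 4,"dz": 0,"yaw": 0,"hand": 4},{"dx": 0.2,"dy": 4.9,"dz": 0,"yaw": 0,"hand": 4},{"dx": 0.2,"dy": 4.9,"dz": 0,"yaw": 0,"hand": 4},{"dx": 0.2,"dy": 4.9,"dz": 0,"yaw": 0,"hand": 4},{"dx": 0.2,"dy": 4.9,"dz": 0,"yaw": 0,"hand": 4},{"dx": 0.2,"dy": 4.9,"dz": 0,"yaw": 0,"hand": 4},{"dx": 0.2,"dy": 4.9,"dz": 0,"yaw": 0,"hand": 4},{"dx": 0,"dy": 4.9,"dz": 0,"yaw": 0,"hand": 4},{"dx": 0,"dy": 4.9,"dz": 0,"yaw": 0,"hand": 4},{"dx": 0,"dy": 4.9,"dz": 0,"yaw": 0,"hand": 4},{"dx": 0,"dy": 4.9,"dz": 0,"yaw": 0,"hand": 4}]}}

```text
time: 9.25
tcp_pos: [0.4483, 0.2268, 0.1991]
eef_rot: [0.0, -3.139, 0.003]
contact_force: [1.2, 0.1, 0.3]
grip_width: 0.469
gripper_force: 0.0
```

Request:
{"op": "step_arm", "data": {"increments": [{"dx": 0,"dy": 3,"dz": 2,"yaw": -1,"hand": 4},{"dx": 0,"dy": 2,"dz": 2,"yaw": -1,"hand": 4},{"dx": 0,"dy": 1,"dz": 2,"yaw": 0,"hand": 4},{"dx": 0,"dy": 0,"dz": 0,"yaw": 0,"hand": 4},{"dx": 0,"dy": 0,"dz": 0,"yaw": 0,"hand": 4}]}}

```text
time: 9.75
tcp_pos: [0.448, 0.2843, 0.1394]
eef_rot: [0.055, -3.139, 0.004]
contact_force: [-0.2, -0.3, -0.8]
grip_width: 0.473
gripper_force: 0.0
```

```bash
python3 - <<'E'
from h import *
im,d,K,R,o=cap("wrist","w6"); P=cloud(d,K,R,o); V=im.max(2)
s=r.observe(); print(s["tcp_pos"],Ro.from_rotvec(s["eef_rot"]).as_matrix()[:2,:2].round(3))
comps("dark",(V<70)&(P[...,1]>.22)&(P[...,1]<.36)&(P[...,0]<.57)&(P[...,0]>.33)&(P[...,2]<.02)&(P[...,2]>-.01),.008,K,R,o,P)
comps("tall",(P[...,1]>.32)&(P[...,1]<.46)&(P[...,0]<.57)&(P[...,0]>.4)&(P[...,2]<.028)&(P[...,2]>.012),.020,K,R,o,P)
E
```

```text
[0.44872239 0.28413347 0.14018415] [[-0.999 -0.034]
 [-0.034  0.999]]
dark [328. 169.] rect 0.4303 0.2862 [0.027 0.008] 2.0 mean [0.4296 0.2853] ax 1.2 z [0.007 0.008 0.009] tool cm [ 1.83  0.29 13.22]
tall [427. 247.] rect 0.5032 0.3802 [0.039 0.081] 79.5 mean [0.4996 0.3816] ax -6.1 z [0.016 0.019 0.021] tool cm [-5.78  9.44 12.  ]
```

View pics/w6.png

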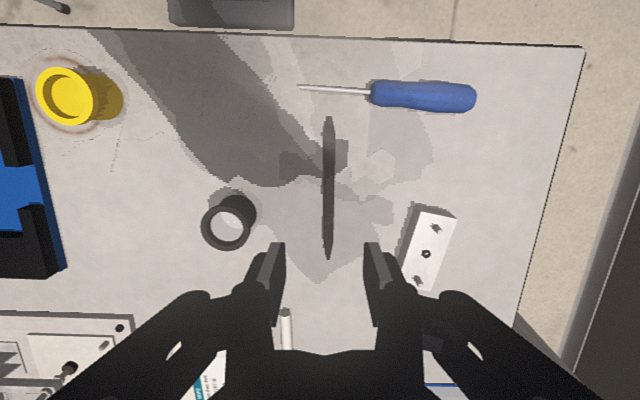

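The spudger spans (329,116) to (328,260), nearly centred between the fingers. Descend and grip.

Request:
{"op": "step_arm", "data": {"increments": [{"dx": -0.3,"dy": 0.25,"dz": 1,"yaw": 0,"hand": 3},{"dx": 0,"dy": 0,"dz": 3,"yaw": 0,"hand": 3},{"dx": 0,"dy": 0,"dz": 4,"yaw": 0,"hand": 3},{"dx": 0,"dy": 0,"dz": 3,"yaw": 0,"hand": 3},{"dx": 0,"dy": 0,"dz": 1.5,"yaw": 0,"hand": 3},{"dx": 0,"dy": 0,"dz": 0.9,"yaw": 0,"hand": 3},{"dx": 0,"dy": 0,"dz": 0,"yaw": 0,"hand": 2},{"dx": 0,"dy": 0,"dz": 0,"yaw": 0,"hand": 0.4},{"dx": 0,"dy": 0,"dz": 0,"yaw": 0,"hand": 0.4},{"dx": 0,"dy": 0,"dz": 0,"yaw": 0,"hand": 0.4},{"dx": 0,"dy": 0,"dz": 0,"yaw": 0,"hand": 0.4}]}}

```text
time: 10.9
tcp_pos: [0.4522, 0.2884, 0.0071]
eef_rot: [-0.055, 3.14, 0.001]
contact_force: [-1.0, 1.0, -0.4]
grip_width: 0.111
gripper_force: 24.4
```

Request:
{"op": "step_arm", "data": {"increments": [{"dx": 0,"dy": 0,"dz": -1,"yaw": 0,"hand": 0.4},{"dx": 0,"dy": 0,"dz": -3,"yaw": 0,"hand": 0.4},{"dx": 0,"dy": 0,"dz": -4,"yaw": 1,"hand": 0.4},{"dx": 0,"dy": -1,"dz": -4,"yaw": 1,"hand": 0.4},{"dx": 0,"dy": -3,"dz": -2,"yaw": 0,"hand": 0.4},{"dx": -0.5,"dy": -4.5,"dz": 0,"yaw": 0,"hand": 0.4},{"dx": -0.5,"dy": -4.5,"dz": 0,"yaw": 0,"hand": 0.4},{"dx": -0.5,"dy": -4.5,"dz": 0,"yaw": 0,"hand": 0.4},{"dx": -0.5,"dy": -4.5,"dz": 0,"yaw": 0,"hand": 0.4},{"dx": -0.5,"dy": -4.5,"dz": 0,"yaw": 0,"hand": 0.4},{"dx": -0.5,"dy": -4.5,"dz": 0,"yaw": 0,"hand": 0.4},{"dx": 0,"dy": -4.5,"dz": 0,"yaw": 0,"hand": 0.4}]}}

```text
time: 12.1
tcp_pos: [0.4827, -0.0688, 0.1473]
eef_rot: [-0.0, 3.139, -0.0]
contact_force: [0.6, -0.3, 0.7]
grip_width: 0.107
gripper_force: 24.4
```

Request:
{"op": "step_arm", "data": {"increments": [{"dx": 0,"dy": -3,"dz": 0,"yaw": 0,"hand": 0.4},{"dx": 0,"dy": -2,"dz": 0,"yaw": 0,"hand": 0.4},{"dx": 0,"dy": -1,"dz": 0,"yaw": 0,"hand": 0.4},{"dx": 0,"dy": 0,"dz": 0,"yaw": 0,"hand": 0.4},{"dx": 0,"dy": 0,"dz": 0,"yaw": 0,"hand": 0.4}]}}

```text
time: 12.6
tcp_pos: [0.482, -0.1257, 0.1466]
eef_rot: [-0.002, 3.141, 0.001]
contact_force: [-0.0, 0.1, 0.4]
grip_width: 0.108
gripper_force: 24.4
```

```bash
cat >> h.py <<'E'
def edges(im,d,K,R,o,c,hw=(.1,.045)):
    P=cloud(d,K,R,o); hsv=cv2.cvtColor(im,cv2.COLOR_RGB2HSV).astype(int); H,S,V=hsv[...,0],hsv[...,1],hsv[...,2]
    b=(H>95)&(H<125)&(S>100)&(V>50)&(P[...,2]<.02)
    v,u=np.where(b); q=ray(np.c_[u,v],K,R,o,.010)
    q=q[(abs(q[:,0]-c[0])<hw[0])&(abs(q[:,1]-c[1])<hw[1])]
    for lo in np.arange(c[0]-.1,c[0]+.1,.0125):
        m=(q[:,0]>=lo)&(q[:,0]<lo+.0125)
        if m.sum()>5: e=np.percentile(q[m,1],[1,99]); print("x",lo.round(3),"y",e.round(4),e.mean().round(4))
    for y in np.arange(c[1]-.035,c[1]+.036,.005):
        m=abs(q[:,1]-y)<.0025
        if m.sum()>5: e=np.percentile(q[m,0],[1,99]); print("y",y.round(3),"x",e.round(4),e.mean().round(4))
E
python3 - <<'E'
from h import *
im,d,K,R,o=cap("wrist","w7"); P=cloud(d,K,R,o); V=im.max(2)
s=r.observe(); print(s["tcp_pos"],Ro.from_rotvec(s["eef_rot"]).as_matrix()[:2,:2].round(3))
edges(im,d,K,R,o,(.483,-.1245))
z=s["tcp_pos"][2]+.002
comps("dark",(V<70)&(abs(P[...,2]-z)<.008)&(P[...,0]<.6),z,K,R,o,P)
E
```

```text
[ 0.48206877 -0.12524643  0.1465132 ] [[-1.    -0.003]
 [-0.003  1.   ]]
x 0.396 y [-0.1296 -0.1204] -0.125
x 0.408 y [-0.1385 -0.1147] -0.1266
x 0.421 y [-0.1386 -0.1144] -0.1265
x 0.433 y [-0.1379 -0.1134] -0.1256
x 0.446 y [-0.1379 -0.1122] -0.1251
x 0.458 y [-0.1589 -0.0868] -0.1229
x 0.471 y [-0.1607 -0.0865] -0.1236
x 0.483 y [-0.1602 -0.0861] -0.1231
x 0.496 y [-0.1599 -0.0864] -0.1232
x 0.508 y [-0.1152 -0.1091] -0.1122
x 0.521 y [-0.1158 -0.1089] -0.1124
x 0.533 y [-0.1158 -0.1088] -0.1123
y -0.16 x [0.47   0.5047] 0.4874
y -0.154 x [0.47   0.5047] 0.4874
y -0.15 x [0.47   0.5047] 0.4874
y -0.144 x [0.47   0.5038] 0.4869
y -0.139 x [0.4145 0.5037] 0.4591
y -0.134 x [0.4091 0.4467] 0.4279
y -0.129 x [0.4075 0.4228] 0.4151
y -0.124 x [0.4066 0.4193] 0.4129
y -0.119 x [0.4083 0.4388] 0.4235
y -0.114 x [0.4167 0.5365] 0.4766
y -0.109 x [0.4651 0.5365] 0.5008
y -0.104 x [0.468  0.5026] 0.4853
y -0.099 x [0.468  0.5026] 0.4853
y -0.094 x [0.468  0.5015] 0.4848
y -0.089 x [0.467  0.5015] 0.4843
dark [324. 238.] rect 0.4809 -0.1271 [0.013 0.125] 89.4 mean [ 0.4727 -0.1269] ax 0.1 z [0.146 0.147 0.148] tool cm [ 0.12 -0.18 -0.2 ]
```

View pics/w7.png

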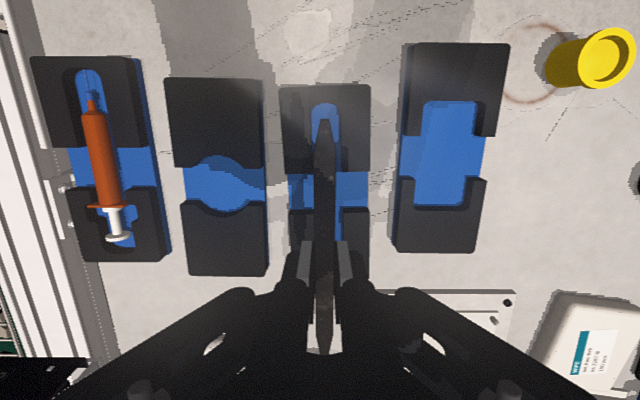

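The spudger is held centred over the strip inlay, tip at (324,118). The inlay is turned about 2.5° and the slot centre is about (0.4845, -0.1235). Correct and lower.

Request:
{"op": "step_arm", "data": {"increments": [{"dx": -0.25,"dy": 0.35,"dz": 1,"yaw": 0,"hand": 0.4},{"dx": 0,"dy": 0,"dz": 2,"yaw": -2.5,"hand": 0.4},{"dx": 0,"dy": 0,"dz": 3,"yaw": 0,"hand": 0.4},{"dx": 0,"dy": 0,"dz": 2.5,"yaw": 0,"hand": 0.4},{"dx": 0,"dy": 0,"dz": 2,"yaw": 0,"hand": 0.4},{"dx": 0,"dy": 0,"dz": 1,"yaw": 0,"hand": 0.4},{"dx": 0,"dy": 0,"dz": 0.7,"yaw": 0,"hand": 0.4},{"dx": 0,"dy": 0,"dz": 0.6,"yaw": 0,"hand": 0.4},{"dx": 0,"dy": 0,"dz": 0,"yaw": 0,"hand": 0.4},{"dx": 0,"dy": 0,"dz": 0,"yaw": 0,"hand": 0.4}]}}

```text
time: 13.65
tcp_pos: [0.4849, -0.1235, 0.0188]
eef_rot: [-0.069, 3.14, -0.0]
contact_force: [0.5, -0.2, -0.5]
grip_width: 0.106
gripper_force: 24.4
```

Request:
{"op": "step_arm", "data": {"increments": [{"dx": 0,"dy": 0,"dz": 0,"yaw": 0,"hand": 1.5},{"dx": 0,"dy": 0,"dz": 0,"yaw": 0,"hand": 2.5},{"dx": 0,"dy": 0,"dz": 0,"yaw": 0,"hand": 3},{"dx": 0,"dy": 0,"dz": 0,"yaw": 0,"hand": 3},{"dx": 0,"dy": 0,"dz": -1,"yaw": 0,"hand": 3},{"dx": 0,"dy": 0,"dz": -2,"yaw": 0,"hand": 3},{"dx": 0,"dy": 0,"dz": -4,"yaw": 2.5,"hand": 4},{"dx": 0,"dy": 0,"dz": -4,"yaw": 0,"hand": 6},{"dx": 0,"dy": 0,"dz": -4,"yaw": 0,"hand": 6},{"dx": 0,"dy": 0,"dz": -3,"yaw": 0,"hand": 6},{"dx": 0,"dy": 0,"dz": 0,"yaw": 0,"hand": 6}]}}

```text
time: 14.75
tcp_pos: [0.4873, -0.1241, 0.2031]
eef_rot: [0.0, 3.132, -0.002]
contact_force: [0.7, -0.2, 0.4]
grip_width: 0.701
gripper_force: 0.0
```

```bash
python3 - <<'E'
from h import *
im,d,K,R,o=cap("wrist","w8"); P=cloud(d,K,R,o)
print(r.observe()["tcp_pos"])
V=im.max(2)
comps("spud",(V<70)&(P[...,2]<.0215)&(P[...,2]>.004)&(abs(P[...,1]+.1235)<.018)&(abs(P[...,0]-.4845)<.075),.018,K,R,o,P)
edges(im,d,K,R,o,(.452,-.018))
E
```

```text
[ 0.48579815 -0.12375807  0.20100403]
spud [325. 175.] rect 0.4944 -0.125 [0.115 0.01 ] 1.7 mean [ 0.4904 -0.1248] ax 2.0 z [0.016 0.018 0.019] tool cm [-0.75 -0.1  18.31]
x 0.402 y [-0.0403  0.0061] -0.0171
x 0.415 y [-0.0406  0.0065] -0.017
x 0.427 y [-0.0567  0.0162] -0.0202
x 0.44 y [-0.0569  0.0171] -0.0199
x 0.452 y [-0.0571  0.0171] -0.02
x 0.465 y [-0.0565  0.0167] -0.0199
x 0.477 y [-0.0411  0.0061] -0.0175
x 0.49 y [-0.041   0.0057] -0.0177
y -0.053 x [0.4345 0.4711] 0.4528
y -0.048 x [0.4345 0.4711] 0.4528
y -0.043 x [0.4191 0.4974] 0.4583
y -0.038 x [0.4062 0.4985] 0.4524
y -0.033 x [0.4053 0.4995] 0.4524
y -0.028 x [0.4044 0.4985] 0.4514
y -0.023 x [0.4044 0.4985] 0.4514
y -0.018 x [0.4044 0.4995] 0.4519
y -0.013 x [0.4044 0.4985] 0.4514
y -0.008 x [0.4053 0.4995] 0.4524
y -0.003 x [0.4062 0.4985] 0.4523
y 0.002 x [0.4054 0.4985] 0.4519
y 0.007 x [0.4092 0.4953] 0.4522
y 0.012 x [0.4345 0.4711] 0.4528
y 0.017 x [0.4356 0.4721] 0.4538
```

View pics/w8.png

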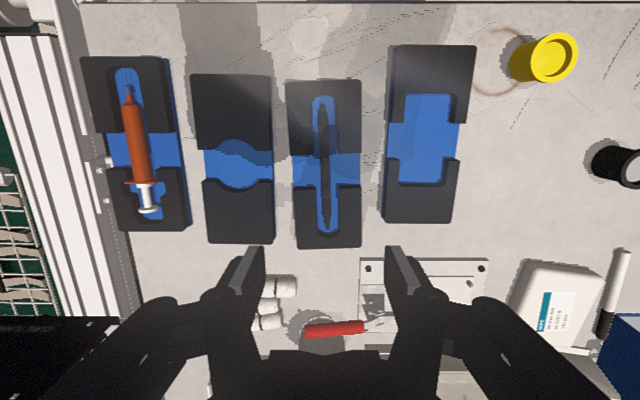

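The spudger lies in its slot (325,165), top at 18 mm, so it is home. Next is the block.

Request:
{"op": "step_arm", "data": {"increments": [{"dx": 0,"dy": 2,"dz": 0,"yaw": 0,"hand": 6},{"dx": 0,"dy": 4,"dz": 0,"yaw": 0,"hand": 6},{"dx": -0.2,"dy": 4.9,"dz": 0,"yaw": 0,"hand": 6},{"dx": -0.2,"dy": 4.9,"dz": 0,"yaw": 0,"hand": 6},{"dx": -0.2,"dy": 4.9,"dz": 0,"yaw": 0,"hand": 6},{"dx": -0.2,"dy": 4.9,"dz": 0,"yaw": 0,"hand": 6},{"dx": -0.2,"dy": 4.9,"dz": 0,"yaw": 0,"hand": 6},{"dx": -0.2,"dy": 4.9,"dz": 0,"yaw": 0,"hand": 6},{"dx": -0.2,"dy": 4.9,"dz": 0,"yaw": 0,"hand": 6},{"dx": -0.2,"dy": 4.5,"dz": 0,"yaw": 0,"hand": 6},{"dx": 0,"dy": 3,"dz": 1,"yaw": 0,"hand": 6},{"dx": 0,"dy": 2,"dz": 2,"yaw": 0,"hand": 6}]}}

```text
time: 16.0
tcp_pos: [0.4997, 0.3786, 0.1678]
eef_rot: [-0.006, 3.141, 0.004]
contact_force: [0.6, -0.5, -0.1]
grip_width: 0.701
gripper_force: 0.0
```

Request:
{"op": "step_arm", "data": {"increments": [{"dx": 0,"dy": 0.5,"dz": 2,"yaw": 5.5,"hand": 6},{"dx": 0,"dy": 0,"dz": 1,"yaw": 5,"hand": 6},{"dx": 0,"dy": 0,"dz": 0,"yaw": 0,"hand": 6},{"dx": 0,"dy": 0,"dz": 0,"yaw": 0,"hand": 6}]}}

```text
time: 16.4
tcp_pos: [0.4998, 0.3788, 0.1373]
eef_rot: [-0.284, -3.127, 0.003]
contact_force: [0.1, 0.4, 0.3]
grip_width: 0.702
gripper_force: 0.0
```

```bash
python3 - <<'E'
from h import *
im,d,K,R,o=cap("wrist","w9"); P=cloud(d,K,R,o)
s=r.observe(); print(s["tcp_pos"],Ro.from_rotvec(s["eef_rot"]).as_matrix()[:2,:2].round(3))
comps("tall",(P[...,1]>.33)&(P[...,1]<.44)&(P[...,0]<.57)&(P[...,0]>.43)&(P[...,2]<.024)&(P[...,2]>.016),.020,K,R,o,P)
E
```

```text
[0.50033345 0.37904796 0.13811216] [[-0.983  0.181]
 [ 0.181  0.983]]
tall [330. 194.] rect 0.5043 0.3823 [0.036 0.079] 79.7 mean [0.5029 0.3825] ax -10.6 z [0.018 0.019 0.021] tool cm [-0.34  0.4  11.81]
```

View pics/w9.png

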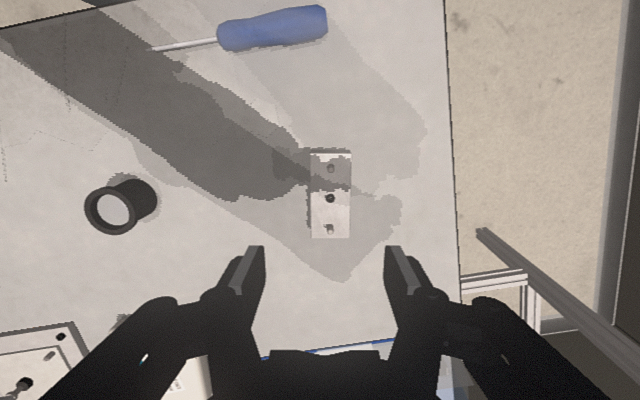

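The block is centred at (330,194), aligned with the tool and the right size. Grip it.

Request:
{"op": "step_arm", "data": {"increments": [{"dx": -0.35,"dy": 0.4,"dz": 1,"yaw": 0,"hand": 6},{"dx": 0,"dy": 0,"dz": 3,"yaw": 0,"hand": 6},{"dx": 0,"dy": 0,"dz": 4,"yaw": 0,"hand": 6},{"dx": 0,"dy": 0,"dz": 2.5,"yaw": 0,"hand": 6},{"dx": 0,"dy": 0,"dz": 1.5,"yaw": 0,"hand": 6},{"dx": 0,"dy": 0,"dz": 1,"yaw": 0,"hand": 6},{"dx": 0,"dy": 0,"dz": 0,"yaw": 0,"hand": 4},{"dx": 0,"dy": 0,"dz": 0,"yaw": 0,"hand": 3},{"dx": 0,"dy": 0,"dz": 0,"yaw": 0,"hand": 2.5},{"dx": 0,"dy": 0,"dz": 0,"yaw": 0,"hand": 2.5},{"dx": 0,"dy": 0,"dz": 0,"yaw": 0,"hand": 2.5},{"dx": 0,"dy": 0,"dz": 0,"yaw": 0,"hand": 2.5}], "force": 50}}

```text
time: 17.65
tcp_pos: [0.505, 0.3832, 0.0092]
eef_rot: [0.287, 3.128, 0.001]
contact_force: [-0.6, 0.4, 3.6]
grip_width: 0.405
gripper_force: 52.2
```

Request:
{"op": "step_arm", "data": {"increments": [{"dx": 0,"dy": 0,"dz": -1,"yaw": 0,"hand": 2.5},{"dx": 0,"dy": 0,"dz": -3,"yaw": 0,"hand": 2.5},{"dx": 0,"dy": 0,"dz": -4,"yaw": 0,"hand": 2.5},{"dx": 0,"dy": 0,"dz": -4,"yaw": -5.5,"hand": 2.5},{"dx": 0,"dy": 0,"dz": -2,"yaw": -5,"hand": 2.5},{"dx": 0.5,"dy": -3,"dz": 0,"yaw": 0,"hand": 2.5},{"dx": 0.8,"dy": -4.5,"dz": 0,"yaw": 0,"hand": 2.5},{"dx": 0.8,"dy": -4.5,"dz": 0,"yaw": 0,"hand": 2.5},{"dx": 0.8,"dy": -4.5,"dz": 0,"yaw": 0,"hand": 2.5},{"dx": 0.8,"dy": -4.5,"dz": 0,"yaw": 0,"hand": 2.5},{"dx": 0.8,"dy": -4.5,"dz": 0,"yaw": 0,"hand": 2.5},{"dx": 0.8,"dy": -4.5,"dz": 0,"yaw": 0,"hand": 2.5}]}}

```text
time: 18.85
tcp_pos: [0.451, 0.0811, 0.1489]
eef_rot: [-0.001, 3.141, -0.0]
contact_force: [1.7, -0.4, -0.6]
grip_width: 0.406
gripper_force: 51.6
```

Request:
{"op": "step_arm", "data": {"increments": [{"dx": 0,"dy": -4,"dz": 0,"yaw": 0,"hand": 2.5},{"dx": 0,"dy": -3,"dz": 0,"yaw": 0,"hand": 2.5},{"dx": 0,"dy": -2,"dz": 0,"yaw": 0,"hand": 2.5},{"dx": 0,"dy": -1,"dz": 0,"yaw": 0,"hand": 2.5},{"dx": 0,"dy": 0,"dz": 0,"yaw": 0,"hand": 2.5},{"dx": 0,"dy": 0,"dz": 0,"yaw": 0,"hand": 2.5}]}}

```text
time: 19.45
tcp_pos: [0.4518, -0.0161, 0.1485]
eef_rot: [-0.002, 3.141, 0.001]
contact_force: [0.1, 1.0, -2.3]
grip_width: 0.403
gripper_force: 51.6
```

```bash
python3 - <<'E'
from h import *
im,d,K,R,o=cap("wrist","w10"); P=cloud(d,K,R,o)
s=r.observe(); t=s["tcp_pos"]; print(t,Ro.from_rotvec(s["eef_rot"]).as_matrix()[:2,:2].round(3))
z=t[2]-.0092+.02
comps("tall",(abs(P[...,2]-z)<.004)&(abs(P[...,1]-t[1])<.03)&(P[...,0]<.57),z,K,R,o,P)
edges(im,d,K,R,o,(.452,-.0193))
E
```

```text
[ 0.4518764  -0.01566328  0.14850006] [[-1.    -0.002]
 [-0.002  1.   ]]
tall [324. 258.] rect 0.4508 -0.0172 [0.08  0.048] 0.1 mean [ 0.4473 -0.0172] ax 0.2 z [0.158 0.159 0.16 ] tool cm [ 0.11 -0.15 -1.08]
tall [383. 255.] rect 0.4451 0.0109 [0.004 0.006] 0.1 mean [0.4451 0.0107] ax 66.6 z [0.156 0.16  0.163] tool cm [ 0.67  2.66 -1.08]
x 0.402 y [-0.0438  0.0045] -0.0196
x 0.415 y [-0.0441  0.0047] -0.0197
x 0.427 y [-0.0543  0.0164] -0.0189
x 0.44 y [-0.0557  0.0176] -0.019
x 0.452 y [-0.0555 -0.0544] -0.055
y -0.054 x [0.4365 0.4683] 0.4524
y -0.049 x [0.4365 0.4467] 0.4416
y -0.044 x [0.4078 0.4442] 0.426
y -0.039 x [0.4062 0.4442] 0.4252
y -0.034 x [0.4069 0.4442] 0.4255
y -0.029 x [0.4069 0.4442] 0.4255
y -0.024 x [0.4064 0.4442] 0.4253
y -0.019 x [0.4068 0.4442] 0.4255
y -0.014 x [0.4068 0.4442] 0.4255
y -0.009 x [0.4068 0.4442] 0.4255
y -0.004 x [0.4068 0.4441] 0.4255
y 0.001 x [0.4068 0.4441] 0.4255
y 0.006 x [0.4079 0.4441] 0.426
y 0.011 x [0.4374 0.4441] 0.4407
y 0.016 x [0.4374 0.4485] 0.4429
```

View pics/w10.png

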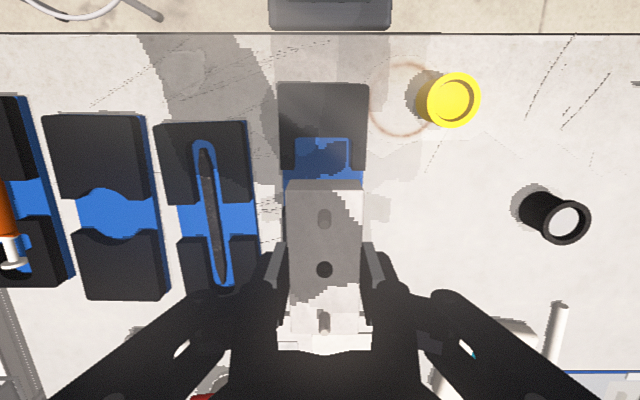

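The block is held straight over its inlay. It needs 2.5 mm in -y, then lower and release.

Request:
{"op": "step_arm", "data": {"increments": [{"dx": 0,"dy": -0.25,"dz": 1,"yaw": 0,"hand": 2.5},{"dx": 0,"dy": 0,"dz": 2,"yaw": 0,"hand": 2.5},{"dx": 0,"dy": 0,"dz": 3,"yaw": 0,"hand": 2.5},{"dx": 0,"dy": 0,"dz": 2.5,"yaw": 0,"hand": 2.5},{"dx": 0,"dy": 0,"dz": 2,"yaw": 0,"hand": 2.5},{"dx": 0,"dy": 0,"dz": 1,"yaw": 0,"hand": 2.5},{"dx": 0,"dy": 0,"dz": 0.7,"yaw": 0,"hand": 2.5},{"dx": 0,"dy": 0,"dz": 0.6,"yaw": 0,"hand": 2.5},{"dx": 0,"dy": 0,"dz": 0,"yaw": 0,"hand": 2.5},{"dx": 0,"dy": 0,"dz": 0,"yaw": 0,"hand": 2.5}]}}

```text
time: 20.5
tcp_pos: [0.4521, -0.0196, 0.0208]
eef_rot: [-0.0, 3.141, 0.0]
contact_force: [-0.5, 0.3, -0.9]
grip_width: 0.405
gripper_force: 51.5
```

Request:
{"op": "step_arm", "data": {"increments": [{"dx": 0,"dy": 0,"dz": 0,"yaw": 0,"hand": 4},{"dx": 0,"dy": 0,"dz": 0,"yaw": 0,"hand": 5},{"dx": 0,"dy": 0,"dz": 0,"yaw": 0,"hand": 5},{"dx": 0,"dy": 0,"dz": 0,"yaw": 0,"hand": 5},{"dx": 0,"dy": 0,"dz": -1,"yaw": 0,"hand": 5},{"dx": 0,"dy": 0,"dz": -2,"yaw": 0,"hand": 5},{"dx": 0,"dy": 0,"dz": -4,"yaw": 0,"hand": 6},{"dx": 0,"dy": 0,"dz": -4,"yaw": 0,"hand": 6},{"dx": 0,"dy": 1,"dz": -3,"yaw": 0,"hand": 6.5},{"dx": 0,"dy": 3,"dz": 0,"yaw": 0,"hand": 6.5},{"dx": 0,"dy": 0,"dz": 0,"yaw": 0,"hand": 6.5},{"dx": 0,"dy": 0,"dz": 0,"yaw": 0,"hand": 6.5}]}}

```text
time: 21.7
tcp_pos: [0.4513, 0.0207, 0.161]
eef_rot: [-0.003, 3.141, -0.0]
contact_force: [-0.1, 0.4, -0.3]
grip_width: 0.76
gripper_force: 0.0
```

```bash
python3 - <<'E'
from h import *
im,d,K,R,o=cap("wrist","w11"); P=cloud(d,K,R,o)
s=r.observe(); t=s["tcp_pos"]; print(t)
comps("block",(P[...,2]>.0265)&(P[...,2]<.034)&(abs(P[...,1]+.019)<.05)&(abs(P[...,0]-.452)<.07),.030,K,R,o,P)
comps("loupe",(P[...,2]>.03)&(P[...,2]<.045)&(abs(P[...,1]-.2)<.05)&(abs(P[...,0]-.48)<.06),.040,K,R,o,P)
E
```

```text
[0.45105584 0.01997629 0.16052012]
block [281. 186.] rect 0.4511 -0.0201 [0.079 0.036] 0.1 mean [ 0.4498 -0.0201] ax 0.3 z [0.028 0.029 0.031] tool cm [-1.000e-02 -4.000e+00  1.305e+01]
loupe [516. 218.] rect 0.4769 0.1966 [0.045 0.041] 53.0 mean [0.4766 0.1965] ax 59.5 z [0.033 0.037 0.04 ] tool cm [-2.6  17.67 12.04]
```

Block home (top about 30 mm, flat). Next is the loupe.

Request:
{"op": "step_arm", "data": {"increments": [{"dx": -0.4,"dy": 2,"dz": 0,"yaw": 0,"hand": 6.5},{"dx": -0.6,"dy": 4,"dz": 0,"yaw": 0,"hand": 6.5},{"dx": -0.6,"dy": 4.5,"dz": 0,"yaw": 0,"hand": 6.5},{"dx": -0.6,"dy": 4,"dz": 0,"yaw": 0,"hand": 6.5},{"dx": -0.4,"dy": 2.2,"dz": 0,"yaw": 0,"hand": 6.5},{"dx": 0,"dy": 1,"dz": 0,"yaw": 0,"hand": 6.5},{"dx": 0,"dy": 0,"dz": 0,"yaw": 0,"hand": 6.5},{"dx": 0,"dy": 0,"dz": 0,"yaw": 0,"hand": 6.5}]}}

```text
time: 22.55
tcp_pos: [0.477, 0.1949, 0.1599]
eef_rot: [-0.003, -3.14, 0.003]
contact_force: [-0.2, 0.1, -1.1]
grip_width: 0.763
gripper_force: 0.0
```

```bash
python3 - <<'E'
from h import *
im,d,K,R,o=cap("wrist","w12"); P=cloud(d,K,R,o)
s=r.observe(); t=s["tcp_pos"]; print(t)
comps("loupe",(P[...,2]>.035)&(P[...,2]<.045)&(abs(P[...,1]-.2)<.05)&(abs(P[...,0]-.48)<.06),.040,K,R,o,P)
E
```

```text
[0.47711161 0.19460358 0.15996205]
loupe [330. 192.] rect 0.4773 0.1987 [0.041 0.042] 90.0 mean [0.4779 0.1987] ax 5.3 z [0.036 0.039 0.04 ] tool cm [-0.04  0.44 12.  ]
loupe [329. 192.] rect 0.4764 0.1973 [0.015 0.018] 11.8 mean [0.4769 0.1982] ax -78.7 z [0.035 0.036 0.037] tool cm [ 0.05  0.29 12.  ]
```

View pics/w12.png

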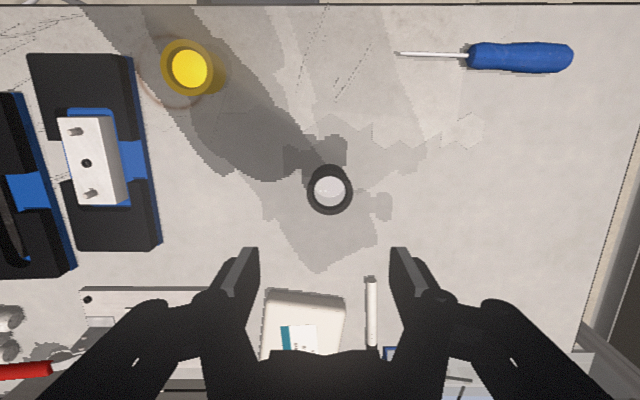

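The black loupe is at (330,192), ring 41–42 mm across at 40 mm height, which is right. Grip its collar.

Request:
{"op": "step_arm", "data": {"increments": [{"dx": 0,"dy": 0.4,"dz": 1,"yaw": 0,"hand": 6.5},{"dx": 0,"dy": 0,"dz": 3,"yaw": 0,"hand": 6.5},{"dx": 0,"dy": 0,"dz": 4,"yaw": 0,"hand": 6.5},{"dx": 0,"dy": 0,"dz": 3.5,"yaw": 0,"hand": 6.5},{"dx": 0,"dy": 0,"dz": 2,"yaw": 0,"hand": 6.5},{"dx": 0,"dy": 0,"dz": 1,"yaw": 0,"hand": 6.5},{"dx": 0,"dy": 0,"dz": 0,"yaw": 0,"hand": 5},{"dx": 0,"dy": 0,"dz": 0,"yaw": 0,"hand": 4},{"dx": 0,"dy": 0,"dz": 0,"yaw": 0,"hand": 3.2},{"dx": 0,"dy": 0,"dz": 0,"yaw": 0,"hand": 3.2},{"dx": 0,"dy": 0,"dz": 0,"yaw": 0,"hand": 3.2},{"dx": 0,"dy": 0,"dz": 0,"yaw": 0,"hand": 3.2}], "force": 35}}

```text
time: 23.8
tcp_pos: [0.4779, 0.2015, 0.0159]
eef_rot: [-0.0, 3.141, 0.001]
contact_force: [-0.2, 0.2, -0.3]
grip_width: 0.469
gripper_force: 35.3
```

Request:
{"op": "step_arm", "data": {"increments": [{"dx": 0,"dy": 0,"dz": -1,"yaw": 0,"hand": 3.2},{"dx": 0,"dy": 0,"dz": -3,"yaw": 0,"hand": 3.2},{"dx": 0,"dy": 0,"dz": -4,"yaw": 0,"hand": 3.2},{"dx": 0,"dy": -1,"dz": -4,"yaw": 0,"hand": 3.2},{"dx": 0,"dy": -3,"dz": -2,"yaw": 0,"hand": 3.2},{"dx": 0,"dy": -4.5,"dz": 0,"yaw": 0,"hand": 3.2},{"dx": 0,"dy": -4.5,"dz": 0,"yaw": 0,"hand": 3.2},{"dx": 0,"dy": -4.5,"dz": 0,"yaw": 0,"hand": 3.2},{"dx": 0,"dy": -4.5,"dz": 0,"yaw": 0,"hand": 3.2},{"dx": 0,"dy": -4.5,"dz": 0,"yaw": 0,"hand": 3.2},{"dx": 0,"dy": -4.5,"dz": 0,"yaw": 0,"hand": 3.2},{"dx": 0,"dy": -4.5,"dz": 0,"yaw": 0,"hand": 3.2}]}}

```text
time: 25.0
tcp_pos: [0.4772, -0.1555, 0.1562]
eef_rot: [-0.0, 3.141, -0.0]
contact_force: [1.4, 0.1, -0.5]
grip_width: 0.467
gripper_force: 35.5
```

Request:
{"op": "step_arm", "data": {"increments": [{"dx": 0,"dy": -3.5,"dz": 0,"yaw": 0,"hand": 3.2},{"dx": 0,"dy": -2,"dz": 0,"yaw": 0,"hand": 3.2},{"dx": 0,"dy": -1,"dz": 0,"yaw": 0,"hand": 3.2},{"dx": 0,"dy": 0,"dz": 0,"yaw": 0,"hand": 3.2},{"dx": 0,"dy": 0,"dz": 0,"yaw": 0,"hand": 3.2}]}}

```text
time: 25.5
tcp_pos: [0.4777, -0.2172, 0.1555]
eef_rot: [0.003, -3.141, -0.001]
contact_force: [-0.2, 0.6, -0.4]
grip_width: 0.47
gripper_force: 35.5
```

```bash
python3 - <<'E'
from h import *
im,d,K,R,o=cap("wrist","w13"); P=cloud(d,K,R,o)
s=r.observe(); t=s["tcp_pos"]; print(t,Ro.from_rotvec(s["eef_rot"]).as_matrix()[:2,:2].round(3))
z=t[2]-.0159+.04
comps("loupe",(abs(P[...,2]-z)<.006)&(abs(P[...,1]-t[1])<.023)&(abs(P[...,0]-t[0])<.04),z,K,R,o,P)
edges(im,d,K,R,o,(.479,-.2215))
E
```

```text
[ 0.47776575 -0.21669663  0.15546202] [[-1.    -0.003]
 [-0.003  1.   ]]
loupe [325. 280.] rect 0.477 -0.218 [0.047 0.044] 78.4 mean [ 0.476  -0.2178] ax -61.8 z [0.174 0.178 0.18 ] tool cm [ 0.08 -0.13 -2.41]
x 0.442 y [-0.2277 -0.2166] -0.2221
x 0.454 y [-0.2562 -0.1901] -0.2231
x 0.467 y [-0.258  -0.1846] -0.2213
x 0.479 y [-0.2584 -0.185 ] -0.2217
x 0.492 y [-0.2578 -0.1856] -0.2217
x 0.504 y [-0.2336 -0.2098] -0.2217
y -0.256 x [0.4638 0.4952] 0.4795
y -0.252 x [0.4644 0.4951] 0.4798
y -0.246 x [0.4638 0.4962] 0.48
y -0.242 x [0.4599 0.5004] 0.4801
y -0.236 x [0.457  0.5035] 0.4803
y -0.231 x [0.4547 0.5057] 0.4802
y -0.226 x [0.4531 0.5067] 0.4799
y -0.221 x [0.4531 0.5067] 0.4799
y -0.216 x [0.4537 0.506 ] 0.4799
y -0.211 x [0.4545 0.5046] 0.4795
y -0.206 x [0.4569 0.5024] 0.4797
y -0.201 x [0.4598 0.4992] 0.4795
y -0.196 x [0.4647 0.4961] 0.4804
y -0.191 x [0.4657 0.4961] 0.4809
y -0.186 x [0.4656 0.4966] 0.4811
```

Hole centre (0.479, -0.2217); the loupe is held at (0.477, -0.218). Correct, lower and release.

Request:
{"op": "step_arm", "data": {"increments": [{"dx": -0.15,"dy": -0.4,"dz": 1,"yaw": 0,"hand": 3.2},{"dx": 0,"dy": 0,"dz": 2,"yaw": 0,"hand": 3.2},{"dx": 0,"dy": 0,"dz": 3,"yaw": 0,"hand": 3.2},{"dx": 0,"dy": 0,"dz": 2.5,"yaw": 0,"hand": 3.2},{"dx": 0,"dy": 0,"dz": 2,"yaw": 0,"hand": 3.2},{"dx": 0,"dy": 0,"dz": 1,"yaw": 0,"hand": 3.2},{"dx": 0,"dy": 0,"dz": 0.7,"yaw": 0,"hand": 3.2},{"dx": 0,"dy": 0,"dz": 0.6,"yaw": 0,"hand": 3.2},{"dx": 0,"dy": 0,"dz": 0.1,"yaw": 0,"hand": 3.2},{"dx": 0,"dy": 0,"dz": 0,"yaw": 0,"hand": 3.2}]}}

```text
time: 26.55
tcp_pos: [0.4796, -0.2228, 0.0268]
eef_rot: [-0.0, 3.141, -0.001]
contact_force: [-0.0, -0.9, 0.0]
grip_width: 0.469
gripper_force: 35.5
```

Request:
{"op": "step_arm", "data": {"increments": [{"dx": 0,"dy": 0,"dz": 0,"yaw": 0,"hand": 4.5},{"dx": 0,"dy": 0,"dz": 0,"yaw": 0,"hand": 5.5},{"dx": 0,"dy": 0,"dz": 0,"yaw": 0,"hand": 6},{"dx": 0,"dy": 0,"dz": 0,"yaw": 0,"hand": 6},{"dx": 0,"dy": 0,"dz": -1,"yaw": 0,"hand": 6},{"dx": 0,"dy": 0,"dz": -2,"yaw": 0,"hand": 6},{"dx": 0,"dy": 0,"dz": -4,"yaw": 0,"hand": 6},{"dx": 0,"dy": 0,"dz": -4,"yaw": 0,"hand": 6},{"dx": 0,"dy": 0,"dz": -4,"yaw": 0,"hand": 6},{"dx": 0,"dy": 0,"dz": -3,"yaw": 0,"hand": 6},{"dx": 0,"dy": 0,"dz": 0,"yaw": 0,"hand": 6},{"dx": 0,"dy": 0,"dz": 0,"yaw": 0,"hand": 6}]}}

```text
time: 27.75
tcp_pos: [0.4793, -0.2228, 0.2076]
eef_rot: [-0.0, 3.14, -0.001]
contact_force: [-0.8, 0.2, -1.6]
grip_width: 0.701
gripper_force: 0.0
```

```bash
python3 - <<'E'
from h import *
im,d,K,R,o=cap("wrist","w14"); P=cloud(d,K,R,o)
s=r.observe(); t=s["tcp_pos"]; print(t,s["time"])
def c(n,lo,hi,x,y,a,b): comps(n,(P[...,2]>lo)&(P[...,2]<hi)&(abs(P[...,1]-y)<b)&(abs(P[...,0]-x)<a),(lo+hi)/2,K,R,o,P)
c("loupe",.044,.06,.479,-.222,.04,.04)
c("block",.0265,.034,.452,-.019,.07,.05)
c("syr",.0255,.04,.462,-.324,.09,.03)
E
```

```text
[ 0.47851635 -0.22245503  0.20640027] 27.8
loupe [325. 181.] rect 0.4794 -0.2237 [0.042 0.041] 26.8 mean [ 0.4791 -0.2236] ax 0.0 z [0.044 0.048 0.05 ] tool cm [-0.09 -0.12 15.44]
block [518. 148.] rect 0.4518 -0.0224 [0.079 0.038] 0.1 mean [ 0.4502 -0.0223] ax 0.1 z [0.028 0.029 0.031] tool cm [ 2.66 20.   17.62]
syr [231. 157.] rect 0.458 -0.3167 [0.031 0.084] 81.8 mean [ 0.4592 -0.3214] ax 0.1 z [0.026 0.027 0.029] tool cm [ 2.05 -9.43 17.36]
syr [237. 217.] rect 0.5256 -0.3208 [0.005 0.018] 0.1 mean [ 0.5253 -0.3211] ax -85.7 z [0.026 0.029 0.031] tool cm [-4.71 -9.83 17.36]
```

View pics/w14.png

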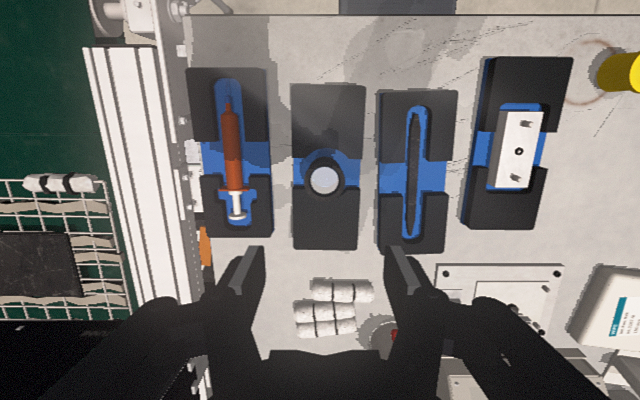

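The picture shows all four tools in their own cut-outs: syringe (232,155), loupe upright (325,179), spudger (413,172) and block (518,150). The syringe, loupe and block tops measure right for lying on the floor, as the spudger's did earlier. The arm is clear, so I'm handing in.

```bash
python3 -c "
from workcell import r
print(r.sign_off())"
```

```text
the job is handed in; nothing more can be done
None
```

The syringe, spudger, block and loupe each lie home in their own foam cut-outs (checked by camera), nothing else was handled, and the job was handed in at about 28 s of the 96 s allowed.

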